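Pack the ornaments, draw-latch the case and clip on its tag clip

TASK

Pack away the little ornaments from the hall console: stand every one upright inside the open wooden case, then set the lid squarely down on the case with its brass lip towards the latch. Swing the latch's loop over so that its cross bar drops behind the lip, then throw the lever right over until it snaps flat, and last of all clip the red spring clip onto the dark upright grip rail on the lid. Leave the book, the dish and the larger ribbed vase where they are.

Things in the scene. Friction and masses are not known exactly. Their poses are not given: they have to be found in the camera images.
- pot_white_mid (a point): Centre (half-way up) of a small white ceramic ribbed vase, 70 mm tall, 36 mm across, solid, about 120 g, upright on the table at the start; treat it as a plain cylinder of 36 mm diameter and grip it anywhere from 30 to 65 mm up. z axis up. May be absent.
- pot_black_mid (a point): Centre (half-way up) of a small black vase, 70 mm tall, 36 mm across, solid, about 120 g, upright on the table at the start; treat it as a plain cylinder of 36 mm diameter and grip it anywhere from 30 to 65 mm up. z axis up. May be absent.
- pot_brass_mid (a point): Centre (half-way up) of a small brass urn, 70 mm tall, 36 mm across, solid, about 120 g, upright on the table at the start; treat it as a plain cylinder of 36 mm diameter and grip it anywhere from 30 to 65 mm up. z axis up. May be absent.
- pot_clay_mid (a point): Centre (half-way up) of a small terracotta pot, 70 mm tall, 36 mm across, solid, about 120 g, upright on the table at the start; treat it as a plain cylinder of 36 mm diameter and grip it anywhere from 30 to 65 mm up. z axis up. May be absent.
- case: Open wooden case, fixed to the table; origin under its centre, x from the latch side to the far side, y along its long side. Walls 122 (x) by 192 (y) mm outside, 6 mm thick, 40 mm high, with a flange 14 mm wide round them, 30 mm high. Inner floor 8 mm high, in 4 compartments 54 (x) by 89 (y) mm, centres x = +-28, y = +-46 mm, one ornament each; dividers end 24 mm high.
- case_seat (a point): Centre of the case at the height of the flange on which the lid rests, 30 mm above the table; axes as the case. Ornaments inside stand out 38 mm above the walls. Lever and loop stand on the -x side within 35 mm of the centre line, the raised lever's tip up to 150 mm, the parked cross bar up to 190 mm above the table: while loading keep the gripper's wide side along the case's y.
- lid: Loose lid, a hollow wooden cap 138 (x) by 208 (y) by 62 mm tall, 0.6 to 0.9 kg, standing on the table at the start; its origin is lid_rim. Its hollow is 128 by 198 mm, so it drops over the case's walls with 3 mm to spare all round.
- lid_rim (a point): Centre of the lid's lower rim; y along its long side, -x the side with the brass lip, z up. When seated this point lies at case_seat, with x the same way; the latch then draws it up to 3 mm further to -x.
- lid_rail (a point): Centre of the dark steel grip rail that stands upright on the lid: 8 mm thick (x), 110 mm long (y), 40 mm tall, 82 mm above the lid's rim (its foot at 62 mm, the lid's top; its upper edge at 102 mm). Grip it across its thickness at the middle to carry the lid. Axes as lid_rim.
- lid_lip (a point): Centre of the brass lip (keeper) at the lid's top edge on its -x side: an upright plate 6 mm thick (x), 26 mm wide (y), 14 mm tall, standing on the lid's top. The cross bar drops onto the lid's top just behind it (+x side) and is drawn against it. The loop's arms then lie 10 to 20 mm above latch_pivot: pass over them to reach the lever. Axes as lid_rim.
- latch_pivot (a point): Axis (along y) of the latch's lever, on a small dark block on the case's -x side, 129 mm from the case's centre and 84 mm above the table; axes as the case. Push the lever over with closed fingers on its case-facing side, near its tip, and press it down flat. With the bar hooked it takes 2 to 4 N, passes centre at about 0.33 rad and is then held flat.
- lever (a joint): Angle of the brass lever, a flat paddle 26 mm wide (y), 8 mm thick, reaching 64 mm from latch_pivot: 0 = thrown right over, flat, pointing away from the case (-x); 1.57 = upright; 2.3 = stop, leaning towards the case. Its direction from the pivot is (-cos, 0, sin) in the case's axes. It stays where left (about 1.5 N at the tip moves it).
- bail (a joint): Angle of the wire loop on the lever. It swings about a crank pin (along y) 16 mm from latch_pivot in the direction (-cos(lever-0.5), 0, sin(lever-0.5)), case's axes. From pin to cross bar the direction is (cos b, 0, sin b), b = 0.24 + bail - lever. It starts near its stop 3.95, leaning back (b about 2), swings freely, and past b = 1.57 falls towards the lid by its weight.
- bail_bar (a point): Centre of the loop's brass cross bar, 10 mm diameter, 66 mm long along y, 83.5 mm from the crank pin (a 2.5 N/mm spring lets it give 4 mm when latched). 4 mm side arms join it at y = +-25 mm; its middle 46 mm is free to pinch from above or push. With the lever still as at the start it comes down on the lid's top 5 to 20 mm behind the lip. Hooked, its centre is 5 mm above the lid's top.
- clip: Red spring clip lying on its side, 24 mm tall, 80 mm long, about 70 g; x from handles to jaws, z up, origin at the hinge on the underside. Keep it on its side, pinch the handles, slide the open jaws lengthways (rail's y) onto an end of the lid's rail at the rail's height, then let go.
- clip_grip (a point): Middle between the clip's two handles, 28 mm behind its hinge, half-way up. The handles are some 32 mm apart outside; pinched together to a stop, some 20 mm apart (12 N; grip with 20 to 30 N), they open the jaws. Fixed to one half of the clip, as is clip_jaw, so both turn with it by up to 0.22 rad when pinched.
- clip_jaw (a point): Middle between the jaw pads, 30 mm in front of the hinge (58 mm in front of clip_grip), half-way up; pads 12 mm long, the jaws end 6 mm further on. Pads 4 mm apart when free, about 17 mm when pinched to the stop. The throat behind them takes the 8 mm rail to 24 mm from the jaws' ends.
- clip_arm (a joint): Opening angle of the clip's jaws: 0 free and closed, 0.44 pinched fully open, about 0.13 when they grip the 8 mm rail.
- book: Bystander: white book 124 by 186 by 39 mm lying flat, origin under its centre.
- dish: Bystander: small white bowl, 80 mm across, 22 mm tall, origin under its centre.
- vase: Bystander: white ribbed vase, 82 mm across, 90 mm tall, origin under its centre.

How it is judged:
By the outcome, as a careful person would: the job done as asked, in the order asked, and still so for the second after the job is handed in, with the robot touching nothing.
Of pot_white, pot_black, pot_brass, pot_clay only 2 to 4 are there at a start; the rules pass over those that are not, and their reading is None.
At some moment in a run one of pot_white, pot_black, pot_brass, pot_clay may be knocked a few centimetres aside while the robot is not near it.
It also fails if it takes over 208 s, if anything falls off the work surface, if the arm or the gripper's body presses on something with over 40 N, if the wrist force passes 120 N, or if a joint passes its speed limit or range.

ROBOT

A 6-joint arm with a two-finger parallel gripper is mounted at the origin on the work surface. World frame = base frame: x ahead of the robot, y to its left, z up, the work surface at z = 0. Lengths are in m, angles in rad, forces in N, time in s.
With the tool pointing down it reaches from about 0.35 to 0.8 m from the base axis. Payload 7.3 kg.
Tool frame: the origin (TCP) lies at the very end of the fingers, on their centre line; the grasp point (between the pads) lies 19 mm behind it (manip.hold_point_z is the distance from the TCP to the grasp point, in m); z points along the fingers, y is the direction in which the jaws open and shut (so a half turn about z gives the same grasp; the last joint's range is limited). The gripper opens to 85 mm and grips with 20 to 120 N. Pads are 22 mm wide; open, the fingers measure 114 mm over their backs; the gripper's body (76 mm by 85 mm) begins 54 mm behind the grasp point. The pads swing forward as they close: fully open they stand 13 mm farther back than shut.
Start: joints at [1.201, 0.342, 1.524, -0, 1.275, -0.146], TCP at [0.116, 0.512, 0.231] pointing down, gripper open.
Joint ranges: [-2.53, 2.53], [-0.77, 2.02], [0.04, 2.7], [-1, 4.14], [0.28, 2.66], [-3.11, 3.11]. Speed limits (rad/s): [2.57, 2.57, 3.14, 3.14, 3.14, 3.14].

INTERFACE

Orientations are given as a rotation vector (axis times angle).
In Python, from station import manip gives the robot as it stands.
- The arm moves only by the shell command python3 -m crank 'ROWS' [FORCE]. ROWS is JSON, a list of rows, each a list of 7 numbers: the finger opening in mm, from 0 to 85.4, then the shift along the tool's x, y, z in units of 50 mm (1.0 is 50 mm), then the turn, a rotation vector about the tool's x, y, z in units of 6 degrees (1.0 is 6 degrees). In form: [[gripper, tx, ty, tz, ax, ay, az], ...]. A call has exactly 5 rows; each row shifts and turns the commanded pose from where the row before left it, along the tool's axes as they then stand; what a row does not reach is not made up. A row lasts 1/10 s, in which the tool goes at most 50 mm and 8.59 degrees, less where a joint would pass 70% of its speed; a pose out of reach is approached as far as the arm can. A call is refused whole if a number of a shift passes 1 or a number of a turn 1, either way. A call with a gripper value outside its range is refused whole. The fingers move at their own pace and stop on an object; FORCE is the grip in N (left out, the last holds). Time passes only in rows, so rows that do not move let the fingers close, or fill a call up. It gives the time, the measured TCP pose, the force and the opening at its end, in the units of the state.
- manip.sense(): the state, without advancing time (a new reading comes with each control period).
- manip.grab_frame(name): name is "side" or "top" or "wrist"; returns a dict with "color" (480x640x3 uint8, red, green, blue), "vfov" (degrees; the focal length in pixels is half the picture's height over the tangent of half this angle, whatever the lens; pixels are square), "cx", "cy" (the principal point, pixels), "rvec" (rotation vector, rad) and "tvec" (3), from world to camera coordinates, as OpenCV has them. Camera axes: x right, y down, z forward; pixel columns grow to the right and rows downward; lengths in m; the calibration is good to about 2 mm. A picture is of the moment at which its call begins. There is no depth.
- manip.close_job(): hands the job in, once; it reports no verdict.
Trained networks look in a picture, given as the dict that the camera call returned (one of the last four; its "shot" number tells which), for a name from the list of things; names that differ only in an ending like _2 or _b are one class to them, and where a whole thing is asked for, a point or a joint stands for the part that bears it (a point fixed in the world has none). Each returns a list of dicts, best first, with "score" (0 to 1); they miss things now and then, are a little off and sometimes report something else, mostly with a low value. They report only what shows in the picture. A call takes as long as a camera call.
- manip.silhouettes(picture, label): "region" (480x640 bool, what is visible of it) and "box" ([left, top, right, bottom] in pixels, round what is visible of it).
The state is a dict: "clock": time; "qpos": joint angles; "joint_velocities": joint speeds; "joint_torque": joint torques, N m; "tcp_pos": TCP position; "eef_rot": TCP orientation; "ft_force": force on the tool from outside, world axes, zero at the start; "wrist_torque": the same for the moment, N m; "finger_gap": finger opening in m.
Only numpy, scipy, OpenCV 4.12 (cv2) and the standard library are available. Lean on these libraries where they do the work, as an engineer would, in place of code of your own. Each camera call takes 0.05 s, during which the arm holds its last target. There are 200 camera calls.

## Working session

There is one attempt and no reset: what is moved stays moved. The work goes in short steps, Python scripts to look and compute and a shell command to move; the robot and the scene stay as the last step left them, time stands still between calls to the robot, and variables do not carry over. Pictures are saved under pics/ and viewed, about 12 in all and at most 16, crops included, and the job is handed in when it is done.

```bash
ls; mkdir -p pics; cat > h.py <<'E'
import numpy as np, cv2
from scipy.spatial.transform import Rotation as R
from station import manip
def cam(f):
    F=240/np.tan(np.radians(f["vfov"])/2)
    Rm=cv2.Rodrigues(np.array(f["rvec"],float))[0]; t=np.array(f["tvec"],float)
    return F,Rm,t
def ray(f,u,v):
    F,Rm,t=cam(f); d=Rm.T@np.array([(u-f["cx"])/F,(v-f["cy"])/F,1.]); return -Rm.T@t,d
def at_z(f,u,v,z):
    c,d=ray(f,u,v); return c+d*(z-c[2])/d[2]
def proj(f,p):
    F,Rm,t=cam(f); q=Rm@np.array(p,float)+t; return np.array([f["cx"]+F*q[0]/q[2],f["cy"]+F*q[1]/q[2]])
def save(f,name,box=None,scale=1):
    im=cv2.cvtColor(f["color"],cv2.COLOR_RGB2BGR)
    if box: im=im[box[1]:box[3],box[0]:box[2]]
    cv2.imwrite("pics/"+name,cv2.resize(im,None,fx=scale,fy=scale))
def tri(obs):
    A=[];b=[]
    for f,u,v in obs:
        c,d=ray(f,u,v); d/=np.linalg.norm(d); P=np.eye(3)-np.outer(d,d); A.append(P); b.append(P@c)
    return np.linalg.lstsq(np.vstack(A),np.hstack(b),rcond=None)[0]
def delta(pos,yaw=None):
    """tool-axis shift in 50mm units and yaw turn units; tool-down with tool y at world angle yaw"""
    s=manip.sense(); Rt=R.from_rotvec(s["eef_rot"]).as_matrix()
    d=Rt.T@(np.array(pos)-np.array(s["tcp_pos"]))/0.05
    out=[np.round(d,2)]
    if yaw is not None:
        z=np.array([0,0,-1.]);y=np.array([np.cos(yaw),np.sin(yaw),0])
        best=None
        for sg in (1,-1):
            T=np.column_stack([np.cross(sg*y,z),sg*y,z]); rv=R.from_matrix(Rt.T@T).as_rotvec()/np.radians(6)
            if best is None or np.linalg.norm(rv)<np.linalg.norm(best): best=rv
        out.append(np.round(best,2))
    return out
E
cat > /tmp/a.py <<'E'
from h import *
import pickle
names="pot_white pot_black pot_brass pot_clay case lid lever bail clip book dish vase lid_lip lid_rail".split()
s=manip.sense(); print({k:np.round(s[k],3) for k in ("clock","tcp_pos","eef_rot","ft_force","finger_gap")}, manip.hold_point_z)
for c in ("top","side"):
    f=manip.grab_frame(c); save(f,c+"0.png"); pickle.dump(f,open(f"/tmp/{c}0.pkl","wb"))
    print(c,f["vfov"],-cam(f)[1].T@cam(f)[2])
    for n in names:
        nn=n+"_mid" if n.startswith("pot") else n
        try: r=manip.silhouettes(f,nn)
        except Exception as e: print(n,e); continue
        for o in r[:2]:
            ys,xs=np.nonzero(o["region"]); print(n,round(o["score"],2),np.round(o["box"]),round(xs.mean(),1),round(ys.mean(),1),len(xs))
f=manip.grab_frame("wrist"); save(f,"wrist0.png")
E
PYTHONPATH=. python3 /tmp/a.py
```

```text
picsTraceback (most recent call last):
  File "/tmp/a.py", line 1, in <module>
    from h import *
  File "h.py", line 1, in <module>
    import numpy as np, cv2
ModuleNotFoundError: No module named 'cv2'
```

```bash
mv /tmp/a.py a.py; python3 a.py
```

```text
{'clock': np.float64(0.0), 'tcp_pos': array([0.116, 0.512, 0.231]), 'eef_rot': array([-3.510e-01, -3.122e+00,  2.000e-03]), 'ft_force': array([ 0.166, -0.04 , -1.029]), 'finger_gap': np.float64(0.086)} 0.0187
top 42.54193283216006 [ 0.43318892 -0.03773144  1.2829832 ]
pot_white 0.27 [246. 315. 282. 351.] 263.5 331.9 1175
pot_black 0.74 [456. 283. 478. 304.] 466.6 294.0 316
pot_black 0.17 [251. 176. 366. 308.] 309.1 230.6 9520
case 0.77 [250. 180. 367. 311.] 309.1 230.8 9296
lid 0.95 [116. 234. 233. 315.] 173.6 274.9 7701
lid 0.53 [301. 260. 336. 311.] 316.4 286.9 606
bail 0.52 [300. 280. 338. 309.] 319.5 301.3 281
clip 0.92 [414. 303. 436. 339.] 426.1 317.6 372
book 0.9 [139. 131. 235. 199.] 186.3 164.0 5562
book 0.27 [416. 300. 438. 339.] 426.5 317.3 351
dish 0.7 [246. 315. 286. 353.] 263.3 332.2 1202
dish 0.3 [412. 302. 435. 336.] 426.2 316.8 311
lid_lip 0.66 [114. 236. 230. 316.] 173.7 274.8 7705
lid_rail 0.67 [115. 235. 231. 314.] 173.4 274.8 7607
side 55.54903568954503 [ 0.08794035 -0.62236178  0.49216874]
pot_white 0.84 [423. 301. 451. 347.] 437.4 322.8 994
pot_black 0.77 [381. 321. 407. 370.] 394.9 344.0 1067
pot_brass 0.68 [182. 167. 272. 239.] 226.1 202.2 4183
case 0.62 [256. 187. 400. 280.] 324.6 239.8 6678
case 0.46 [183. 165. 273. 238.] 225.6 202.1 4080
lid 0.67 [186. 166. 270. 238.] 226.2 202.3 4128
lever 0.61 [254. 191. 306. 233.] 285.9 209.1 735
lever 0.48 [304. 324. 361. 360.] 331.7 340.7 1235
bail 0.89 [255. 190. 293. 217.] 272.4 200.2 227
bail 0.36 [182. 164. 268. 238.] 226.1 202.3 4066
clip 0.77 [306. 323. 358. 363.] 331.4 341.1 1231
book 0.78 [270. 162. 347. 206.] 309.1 184.4 2248
dish 0.72 [193. 242. 239. 262.] 217.5 252.0 721
vase 0.71 [453. 249. 503. 315.] 475.6 280.3 2475
lid_lip 0.65 [380. 322. 407. 368.] 394.8 343.7 1016
lid_rail 0.66 [184. 167. 270. 240.] 225.7 202.4 4108
lid_rail 0.52 [254. 190. 308. 235.] 286.5 209.6 812
```

View pics/top0.png

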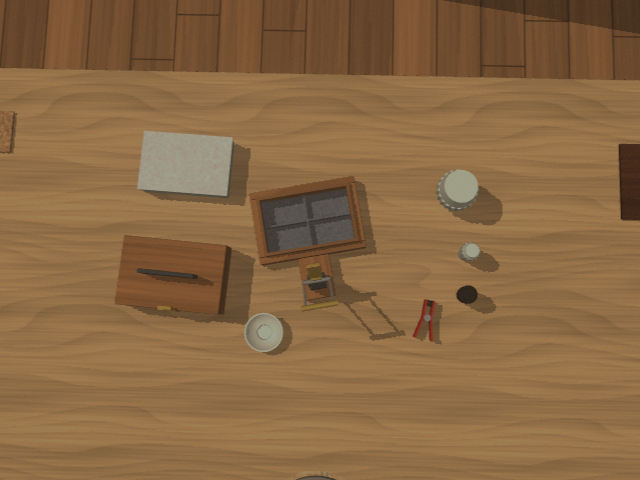

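View pics/side0.png

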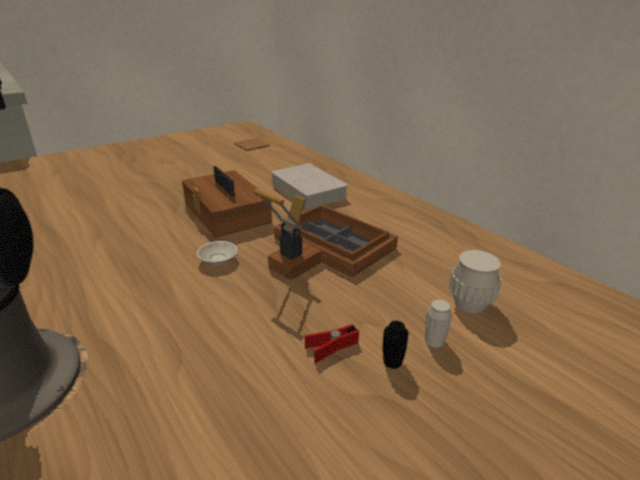

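```bash
cat >> h.py <<'E'
from scipy.optimize import minimize
def box(x,y,a,z0,z1,dx,dy):
    p=np.array([[sx*dx/2,sy*dy/2] for sx in(-1,1) for sy in(-1,1)])
    c,s=np.cos(a),np.sin(a); q=p@np.array([[c,s],[-s,c]])+[x,y]
    return np.vstack([np.c_[q,np.full(4,z)] for z in(z0,z1)])
def cyl(x,y,z0,z1,r):
    t=np.linspace(0,2*np.pi,24,endpoint=False); q=np.c_[x+r*np.cos(t),y+r*np.sin(t)]
    return np.vstack([np.c_[q,np.full(24,z)] for z in(z0,z1)])
def hullmask(f,P):
    S=16; u=np.array([proj(f,p) for p in P]); h=cv2.convexHull((u*S).astype(np.int32))
    m=np.zeros((480,640),np.uint8); cv2.fillConvexPoly(m,h,255,cv2.LINE_AA,4); return m/255.
def fit(obs,model,x0,step):
    """obs: list of (frame,mask)"""
    g=lambda p: sum(np.abs(hullmask(f,model(p))-m).sum()/m.sum() for f,m in obs)
    x0=np.array(x0,float); sim=np.vstack([x0]+[x0+np.eye(len(x0))[i]*step[i] for i in range(len(x0))])
    r=minimize(g,x0,method="Nelder-Mead",options=dict(initial_simplex=sim,maxiter=150,xatol=1e-4,fatol=1e-4)); return r.x,r.fun
def seg(f,n,k=0): 
    r=manip.silhouettes(f,n); return r[k]["region"] if len(r)>k else None
E
cat > b.py <<'E'
from h import *
ft=manip.grab_frame("top"); fs=manip.grab_frame("side")
lm=lambda p: box(p[0],p[1],p[2],0,.062,.138,.208)
m=seg(ft,"lid"); u=at_z(ft,173.5,275,.06); print("lid",fit([(ft,m)],lm,[u[0],u[1],-.1],[.02,.02,.1]))
m=seg(ft,"case"); u=at_z(ft,308,222,.03)
cm=lambda p: box(p[0],p[1],p[2],0,.03,.150,.220)
x,e=fit([(ft,m)],cm,[u[0],u[1],.1],[.02,.02,.1]); print("case",x,e)
X=np.array([np.cos(x[2]),np.sin(x[2])]); print("pivot",x[:2]-.129*X)
pots=lambda p: cyl(p[0],p[1],0,.07,.018)
for n,uv in (("pot_white_mid",(470,251)),("pot_black_mid",(466,294))):
    u=at_z(ft,*uv,.06); ms=seg(fs,n); obs=[(fs,ms)]
    print(n,fit(obs,pots,u[:2],[.01,.01]), u)
for n,uv in (("hinge",(428,318)),("jawend",(431,301)),("h1",(416,336)),("h2",(432,339))): print(n,at_z(ft,*uv,.02))
print("rail",at_z(ft,137,270,.1),at_z(ft,196,277,.1),"lip",at_z(ft,164,308,.07))
for n,uv in (("dish",(264,333)),("vase",(459,188)),("book",(186,163))): print(n,at_z(ft,*uv,.03))
b=(tri([(ft,320,305.5),(fs,267.5,195)])); print("bailbar",b)
E
python3 b.py
python3 - <<'E'
import cv2
a=cv2.imread('pics/top0.png'); c=cv2.resize(a[170:345,240:450],None,fx=3.6,fy=3.4,interpolation=cv2.INTER_CUBIC); cv2.imwrite('pics/c1.png',c)
E
```

```text
lid (array([ 0.49764208,  0.29891244, -0.07514276]), np.float64(0.046748719389573534))
case [0.61668542 0.0313347  0.19200242] 0.19196759288996226
pivot [0.49005591 0.00671828]
pot_white_mid (array([ 0.56407518, -0.29377373]), np.float64(0.2160169165705498)) [ 0.55857816 -0.29497299  0.06      ]
pot_black_mid (array([ 0.4837074 , -0.00446011]), np.float64(0.8817095369116035)) [ 0.47323557 -0.28697095  0.06      ]
hinge [ 0.4241566  -0.21826303  0.02      ]
jawend [ 0.45860531 -0.22413304  0.02      ]
h1 [ 0.38746512 -0.19429335  0.02      ]
h2 [ 0.38230114 -0.22659027  0.02      ]
rail [0.50244514 0.35368787 0.1       ] [0.49173925 0.23891793 0.1       ] lip [0.43096655 0.3057702  0.07      ]
dish [0.38599805 0.11230907 0.03      ]
vase [ 0.69160829 -0.27889846  0.03      ]
book [0.73187998 0.28831569 0.03      ]
bailbar [ 0.44178189 -0.0028339   0.17191778]
```

View pics/wrist0.png

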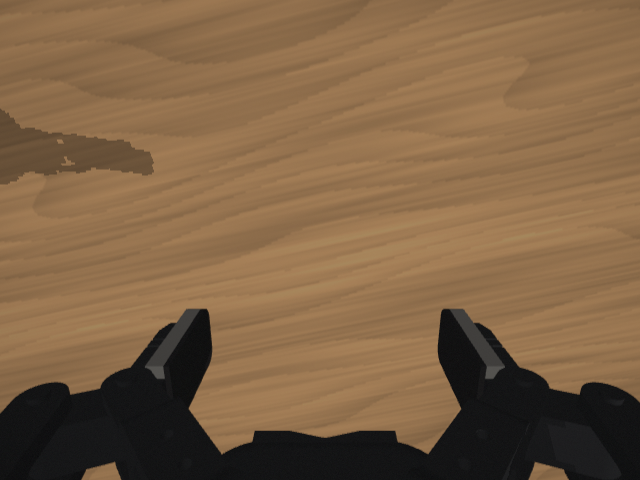

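View pics/c1.png

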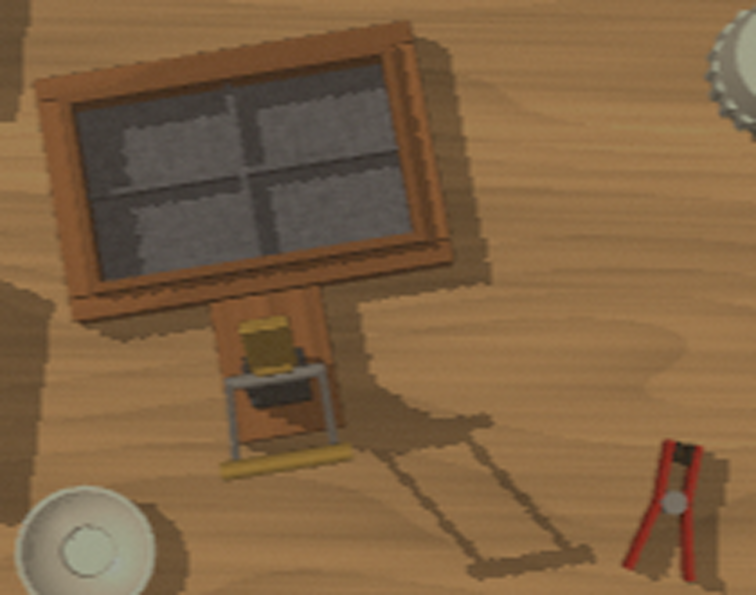

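```bash
cat > b2.py <<'E'
from h import *
import pickle
ft=pickle.load(open("/tmp/top0.pkl","rb")); fs=pickle.load(open("/tmp/side0.pkl","rb"))
C=[at_z(ft,u,v,.03)[:2] for u,v in ((250.6,194.1),(354.2,176.5),(365.6,247.1),(261.1,264.7))]
I=[at_z(ft,u,v,.04)[:2] for u,v in ((260.8,200.9),(346.4,186.8),(354.4,239.1),(268.3,253.2))]
for K in (C,I):
    K=np.array(K); print(K.mean(0),"sizes",[round(np.linalg.norm(K[i]-K[i-1]),3) for i in range(4)],
     "x-angles",[np.arctan2(*(d[::-1])) for d in (K[0]-K[3],K[1]-K[2])],"y-angles-90",[np.arctan2(-d[0],d[1]) for d in (K[0]-K[1],K[3]-K[2])])
print("black",tri([(ft,466.6,294),(fs,394.9,344)]),"white",tri([(ft,469.5,252.5),(fs,437.4,323)]))
for n,uv in (("hinge",(426.9,317.6)),("jawend",(429.4,300.9)),("h1",(414.4,336.8)),("h2",(431.7,340.6))): print(n,at_z(ft,*uv,.02))
s=manip.sense(); f=manip.grab_frame("wrist"); c=-cam(f)[1].T@cam(f)[2]; Rt=R.from_rotvec(s["eef_rot"]).as_matrix()
print("cam in tool",Rt.T@(c-s["tcp_pos"]),"view dir",Rt.T@cam(f)[1][2],f["vfov"])
print(delta([0.56,-0.29,0.23],np.pi/2),delta([0.515,-.285,.3],np.pi/2))
E
python3 b2.py
```

```text
[0.6170542  0.03074598] sizes [np.float64(0.148), np.float64(0.217), np.float64(0.149), np.float64(0.216)] x-angles [np.float64(0.1857846085244584), np.float64(0.17766226697525675)] y-angles-90 [np.float64(0.19362746801765732), np.float64(0.19135199383534957)]
[0.61656983 0.03103189] sizes [np.float64(0.109), np.float64(0.178), np.float64(0.109), np.float64(0.177)] x-angles [np.float64(0.17890237290977112), np.float64(0.17130255547524326)] y-angles-90 [np.float64(0.1884154497247642), np.float64(0.18690394762141174)]
black [ 0.47356256 -0.29252998  0.036509  ] white [ 0.55758523 -0.29843625  0.03768408]
hinge [ 0.42490505 -0.21603233  0.02      ]
jawend [ 0.45872714 -0.22088468  0.02      ]
h1 [ 0.38578482 -0.19108019  0.02      ]
h2 [ 0.37909491 -0.22600394  0.02      ]
cam in tool [ 0.07524679 -0.00018936 -0.1420722 ] view dir [-2.97166698e-01  5.75688941e-04  9.54825441e-01] 63.05348629026525
[array([-12.21, -13.67,   0.03]), array([ 0.  ,  0.  , -2.14])] [array([-11.31, -13.77,  -1.37]), array([ 0.  ,  0.  , -2.14])]
```

```bash
python3 -m crank '[[60,-0.9,-0.4,-0.28,0,0,0],[60,-0.9,-0.4,-0.28,0,0,0],[60,-0.9,-0.4,-0.28,0,0,0],[60,-0.9,-0.4,-0.28,0,0,0],[60,-0.9,-0.4,-0.28,0,0,0]]'
python3 -m crank '[[60,-0.7,-0.9,0,0,0,0],[60,-0.7,-0.9,0,0,0,0],[60,-0.7,-0.9,0,0,0,0],[60,-0.7,-0.9,0,0,0,0],[60,-0.7,-0.9,0,0,0,0]]'
python3 -m crank '[[60,-0.6,-0.9,0,0,0,-0.5],[60,-0.6,-0.9,0,0,0,-0.5],[60,-0.6,-0.9,0,0,0,-0.5],[60,-0.6,-0.9,0,0,0,-0.5],[60,-0.6,-0.9,0,0,0,-0.14]]'
python3 -c "
from h import *
print(delta([.515,-.285,.3],np.pi/2))"
```

```text
clock: 2.4
tcp_pos: [0.3103, 0.3666, 0.3004]
eef_rot: [0.35, 3.122, 0.001]
ft_force: [0.7, 0.6, 0.2]
finger_gap: 0.0602
clock: 2.9
tcp_pos: [0.4154, 0.1395, 0.2999]
eef_rot: [0.351, 3.121, 0.001]
ft_force: [0.8, 0.6, -0.6]
finger_gap: 0.0603
clock: 3.4
tcp_pos: [0.5281, -0.0831, 0.2999]
eef_rot: [-0.002, 3.141, 0.0]
ft_force: [0.4, 0.7, 0.0]
finger_gap: 0.0599
[array([ 0.27, -4.04, -0.  ]), array([0.  , 0.01, 0.01])]
```

```bash
python3 -m crank '[[60,-0.1,-0.86,0.2,0,0,0],[60,-0.1,-0.86,0.2,0,0,0],[60,-0.1,-0.86,0.2,0,0,0],[60,-0.1,-0.86,0.2,0,0,0],[60,-0.1,-0.86,0.2,0,0,0]]'
cat > p.py <<'E'
from h import *
import sys
pots=lambda p: cyl(p[0],p[1],0,.07,.018)
g=[float(v) for v in sys.argv[2:4]]; n=sys.argv[1]
for c in ("wrist","top"):
    f=manip.grab_frame(c); 
    if c=="wrist": save(f,n+"_w.png")
    for o in manip.silhouettes(f,n)[:2]:
        m=o["region"]; print(c,o["score"],np.round(o["box"]),m.sum())
        try: print(fit([(f,m)],pots,g,[.01,.01]))
        except Exception as e: print(e)
print(delta(g+[.033],np.pi/2),manip.sense()["tcp_pos"])
E
python3 p.py pot_white_mid .5576 -.298
```

```text
clock: 3.9
tcp_pos: [0.5527, -0.2977, 0.2492]
eef_rot: [-0.0, 3.142, 0.0]
ft_force: [0.9, 0.4, 0.4]
finger_gap: 0.0599
wrist 0.82 [306. 192. 348. 235.] 1564
(array([ 0.55695373, -0.29670486]), np.float64(0.23378717215786568))
top 0.6 [459. 247. 476. 260.] 163
(array([ 0.55347378, -0.28178831]), np.float64(1.601900637555636))
top 0.45 [438. 172. 476. 213.] 1378
(array([ 0.45031992, -0.03993114]), np.float64(1.2185463445174876))
[array([-0.11, -0.03,  4.31]), array([ 0.01, -0.01, -0.02])] [ 0.55228535 -0.29655243  0.24871183]
```

View pics/pot_white_mid_w.png

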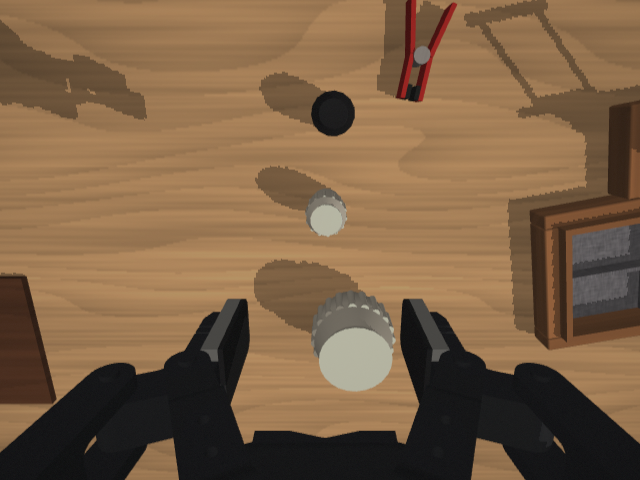

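```bash
python3 -m crank '[[60,-0.09,-0.01,0.7,0,0,0],[60,0,0,0.9,0,0,0],[60,0,0,0.9,0,0,0],[60,0,0,0.9,0,0,0],[60,0,0,0.9,0,0,0]]' 40
python3 -m crank '[[0,0,0,0,0,0,0],[0,0,0,0,0,0,0],[0,0,0,0,0,0,0],[0,0,0,0,0,0,0],[0,0,0,0,0,0,0]]' 40
python3 -m crank '[[0,0,0,-0.6,0,0,0],[0,0,0,-0.8,0,0,0],[0,0,0,-0.8,0,0,0],[0,0,0,-0.8,0,0,0],[0,0,0,0,0,0,0]]' 40
python3 -c "
from h import *
a=.188;c=np.array([.617,.031]);M=np.array([[np.cos(a),-np.sin(a)],[np.sin(a),np.cos(a)]])
for l in ((.028,-.046),(.028,.046)):
  p=c+M@l; print(p,delta([*p,.15],np.pi/2+a))"
```

```text
clock: 4.6
tcp_pos: [0.5579, -0.2948, 0.0343]
eef_rot: [-0.003, 3.14, -0.001]
ft_force: [0.3, -0.5, -0.0]
finger_gap: 0.0594
clock: 5.1
tcp_pos: [0.5581, -0.2969, 0.0368]
eef_rot: [-0.001, 3.139, -0.003]
ft_force: [-0.2, 0.6, -1.0]
finger_gap: 0.0354
clock: 5.6
tcp_pos: [0.5598, -0.2983, 0.1926]
eef_rot: [-0.0, 3.13, -0.012]
ft_force: [0.7, 0.5, -0.7]
finger_gap: 0.0348
[ 0.65310379 -0.00895643] [array([-1.86,  5.79,  0.83]), array([-0.08,  0.1 , -1.79])]
[0.63590949 0.08142253] [array([-1.51,  7.6 ,  0.81]), array([-0.08,  0.1 , -1.79])]
```

```bash
python3 -m crank '[[0,-0.15,0.6,0,0,0,0],[0,-0.15,0.9,0,0,0,0],[0,-0.15,0.9,0,0,0,0],[0,-0.15,0.9,0,0,0,0],[0,-0.15,0.9,0,0,0,0]]'
python3 -m crank '[[0,-0.15,0.9,0,0,0,-0.6],[0,-0.25,0.9,0,0,0,-0.6],[0,-0.3,0.9,0,0,0,-0.59],[0,-0.3,0.6,0,0,0,0],[0,0,0,0,0,0,0]]'
python3 -c "
from h import *
print(delta([.636,.0815,.15],np.pi/2+.188))"
```

```text
clock: 6.1
tcp_pos: [0.5944, -0.0847, 0.1846]
eef_rot: [0.0, 3.142, 0.0]
ft_force: [0.7, -0.7, -1.5]
finger_gap: 0.0353
clock: 6.6
tcp_pos: [0.6302, 0.0877, 0.1844]
eef_rot: [-0.302, 3.127, 0.002]
ft_force: [0.4, -0.2, -1.6]
finger_gap: 0.0354
[array([-0.09, -0.15,  0.69]), array([0.01, 0.01, 0.05])]
```

```bash
python3 -m crank '[[0,-0.09,-0.15,0.5,0,0,0],[0,0,0,0.8,0,0,0],[0,0,0,0.8,0,0,0],[0,0,0,0.5,0,0,0],[0,0,0,0.17,0,0,0]]'
python3 -m crank '[[0,0,0,0.04,0,0,0],[0,0,0,0,0,0,0],[50,0,0,0,0,0,0],[50,0,0,0,0,0,0],[50,0,0,0,0,0,0]]'
python3 -m crank '[[50,0,0,0,0,0,0],[50,0,0,-0.4,0,0,0],[50,0,0,-0.9,0,0,0],[50,0,0,-0.9,0,0,0],[60,0,0,-0.9,0,0,0]]'
python3 -c "
from h import *
print(delta([.47,-.29,.2],np.pi/2))
f=manip.grab_frame('wrist');save(f,'w3.png')"
```

```text
clock: 7.1
tcp_pos: [0.6336, 0.0757, 0.0428]
eef_rot: [0.293, -3.122, -0.001]
ft_force: [0.4, 0.4, -0.7]
finger_gap: 0.035
clock: 7.6
tcp_pos: [0.6366, 0.0766, 0.0454]
eef_rot: [-0.294, 3.126, -0.0]
ft_force: [-0.4, -0.7, -0.1]
finger_gap: 0.0498
clock: 8.1
tcp_pos: [0.6356, 0.0766, 0.201]
eef_rot: [0.295, -3.128, -0.0]
ft_force: [0.5, -0.4, -0.0]
finger_gap: 0.0594
[array([ 4.62, -6.58,  0.02]), array([ 0.  , -0.  ,  1.79])]
```

View pics/w3.png

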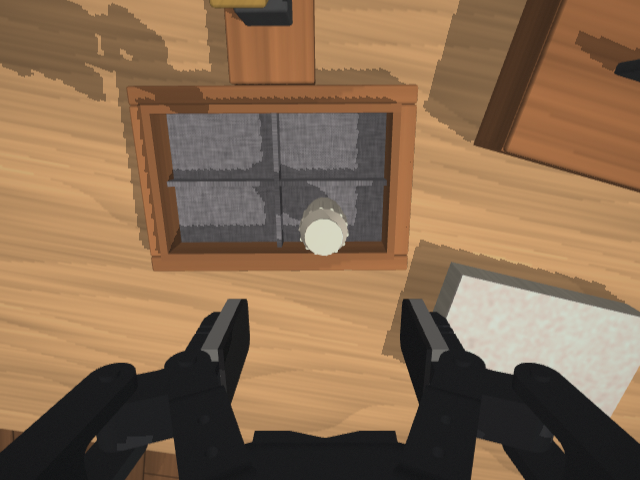

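```bash
python3 -m crank '[[60,0.4,-0.8,0,0,0,0],[60,0.5,-0.9,0,0,0,0],[60,0.6,-0.9,0,0,0,0],[60,0.6,-0.9,0,0,0,0],[60,0.6,-0.9,0,0,0,0]]'
python3 -m crank '[[60,0.6,-0.9,0,0,0,0.6],[60,0.6,-0.9,0,0,0,0.6],[60,0.5,-0.6,0,0,0,0.59],[60,0,0,0,0,0,0],[60,0,0,0,0,0,0]]'
python3 p.py pot_black_mid .4736 -.2925
```

```text
clock: 8.65
tcp_pos: [0.5486, -0.1536, 0.1993]
eef_rot: [-0.295, 3.127, -0.0]
ft_force: [-0.2, 0.4, 0.5]
finger_gap: 0.0598
clock: 9.15
tcp_pos: [0.4844, -0.2748, 0.1992]
eef_rot: [0.002, 3.141, 0.001]
ft_force: [-0.5, 0.5, 1.1]
finger_gap: 0.0605
wrist 0.81 [310. 193. 352. 250.] 1980
(array([ 0.48289152, -0.2710988 ]), np.float64(0.3350287185581303))
top 0.55 [447. 287. 458. 295.] 45
(array([ 0.47592466, -0.24887609]), np.float64(7.948235294117649))
[array([ 0.24, -0.39,  3.32]), array([0.  , 0.  , 0.03])] [ 0.48547651 -0.27313436  0.19915761]
```

View pics/pot_black_mid_w.png

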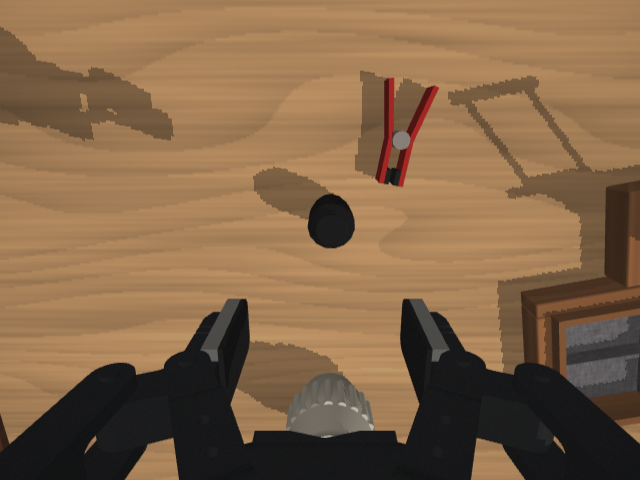

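```bash
python3 -c "
from h import *
f=manip.grab_frame('wrist')
for p in ((.4736,-.2925),(.4829,-.2711)): print([proj(f,[*p,z]).round() for z in (0,.07)])
print(at_z(f,331,238,.07))"
```

```text
[array([303., 193.]), array([297., 211.])]
[array([327., 203.]), array([327., 223.])]
[ 0.49381829 -0.26849938  0.07      ]
```

```bash
python3 -m crank '[[52,-0.02,0.09,0.5,0,0,0],[52,0,0,0.8,0,0,0],[52,0,0,0.8,0,0,0],[52,0,0,0.8,0,0,0],[52,0,0,0.4,0,0,0]]' 40
python3 -m crank '[[0,0,0,0,0,0,0],[0,0,0,0,0,0,0],[0,0,0,0,0,0,0],[0,0,0,0,0,0,0],[0,0,0,0,0,0,0]]' 40
python3 -m crank '[[0,0,0,-0.6,0,0,0],[0,0,0,-0.8,0,0,0],[0,0,0,-0.8,0,0,0],[0,0,0,-0.8,0,0,0],[0,0,0,0,0,0,0]]' 40
python3 -c "
from h import *
print(delta([.6531,-.009,.15],np.pi/2+.188))"
```

```text
clock: 9.9
tcp_pos: [0.4847, -0.2677, 0.0308]
eef_rot: [0.004, -3.138, -0.005]
ft_force: [0.7, 1.0, -0.4]
finger_gap: 0.052
clock: 10.4
tcp_pos: [0.4862, -0.2701, 0.0352]
eef_rot: [-0.001, 3.14, -0.002]
ft_force: [0.2, 0.3, -1.6]
finger_gap: 0.0352
clock: 10.9
tcp_pos: [0.4882, -0.2717, 0.1907]
eef_rot: [-0.001, 3.132, -0.011]
ft_force: [0.9, -0.7, -1.5]
finger_gap: 0.0352
[array([-3.29,  5.26,  0.81]), array([-0.08,  0.09, -1.79])]
```

```bash
python3 -m crank '[[0,-0.5,0.6,0,0,0,0],[0,-0.6,0.9,0,0,0,0],[0,-0.6,0.9,0,0,0,0],[0,-0.6,0.9,0,0,0,0],[0,-0.4,0.9,0,0,0,0]]'
python3 -m crank '[[0,-0.4,0.7,0,0,0,-0.6],[0,-0.3,0.3,0,0,0,-0.6],[0,0,0,0,0,0,-0.59],[0,0,0,0,0,0,0],[0,0,0,0,0,0,0]]'
python3 -c "
from h import *
print(delta([.6525,-.01,.0435],np.pi/2+.188))"
```

```text
clock: 11.4
tcp_pos: [0.6148, -0.0685, 0.1836]
eef_rot: [0.0, 3.141, -0.0]
ft_force: [-0.6, -1.0, -1.5]
finger_gap: 0.0349
clock: 11.9
tcp_pos: [0.6474, -0.0193, 0.1837]
eef_rot: [0.291, -3.127, -0.0]
ft_force: [-1.1, -0.3, -1.1]
finger_gap: 0.0354
[array([-0.14,  0.16,  2.8 ]), array([ 0.  , -0.01, -0.02])]
```

Descend, release and retreat; then go above the lid (rail centre about (0.497, 0.297)).

```bash
python3 -m crank '[[0,-0.14,0.16,0.5,0,0,0],[0,0,0,0.8,0,0,0],[0,0,0,0.8,0,0,0],[0,0,0,0.5,0,0,0],[0,0,0,0.17,0,0,0]]'
python3 -m crank '[[0,0,0,0.03,0,0,0],[0,0,0,0,0,0,0],[50,0,0,0,0,0,0],[50,0,0,0,0,0,0],[50,0,0,0,0,0,0]]'
python3 -m crank '[[50,0,0,0,0,0,0],[50,0,0,-0.4,0,0,0],[50,0,0,-0.9,0,0,0],[50,0,0,-0.9,0,0,0],[50,0,0,-0.9,0,0,0]]'
python3 -m crank '[[50,0,0,-0.8,0,0,0],[50,0.3,0.9,-0.2,0,0,0],[50,0.3,0.9,0,0,0,0],[50,0.3,0.9,0,0,0,0],[50,0.3,0.9,0,0,0,0]]'
python3 -c "
from h import *
print(delta([.497,.297,.25],-.085),delta([.497,.297,.25],-.085+np.pi),manip.sense()['qpos'])"
```

```text
clock: 12.4
tcp_pos: [0.651, -0.0105, 0.0424]
eef_rot: [0.29, -3.122, -0.002]
ft_force: [-1.0, 0.8, -1.6]
finger_gap: 0.0352
clock: 12.9
tcp_pos: [0.6539, -0.01, 0.0454]
eef_rot: [-0.294, 3.126, -0.001]
ft_force: [-0.3, -0.3, -0.3]
finger_gap: 0.0504
clock: 13.4
tcp_pos: [0.653, -0.0099, 0.201]
eef_rot: [0.294, -3.128, -0.0]
ft_force: [0.4, -0.9, 0.3]
finger_gap: 0.0501
clock: 13.9
tcp_pos: [0.5596, 0.157, 0.2496]
eef_rot: [-0.294, 3.127, 0.0]
ft_force: [0.2, 0.8, 0.2]
finger_gap: 0.05
[array([ 0.71,  2.98, -0.01]), array([-0.00e+00,  1.00e-02, -1.24e+01])] [array([ 0.71,  2.98, -0.01]), array([-0.00e+00,  1.00e-02, -1.24e+01])] [ 1.41607626e-01  4.33229956e-01  1.33272788e+00  2.00280250e-04
  1.37483184e+00 -1.61649122e+00]
```

```bash
python3 -m crank '[[50,0,0,0,0,0,1],[50,0,0,0,0,0,1],[50,0,0,0,0,0,1],[50,0,0,0,0,0,1],[50,0,0,0,0,0,1]]'
python3 -m crank '[[50,0,0,0,0,0,1],[50,0,0,0,0,0,1],[50,0,0,0,0,0,1],[50,0,0,0,0,0,1],[50,0,0,0,0,0,1]]'
python3 -m crank '[[50,0,0,0,0,0,1],[50,0,0,0,0,0,1],[50,0,0,0,0,0,1],[50,0,0,0,0,0,1],[50,0,0,0,0,0,1]]'
python3 -m crank '[[50,0,0,0,0,0,1],[50,0,0,0,0,0,1],[50,0,0,0,0,0,0.6],[50,0,0,0,0,0,0],[50,0,0,0,0,0,0]]'
python3 -c "
from h import *
print(delta([.497,.297,.25],-.085),manip.sense()['qpos'])"
```

```text
clock: 14.4
tcp_pos: [0.5606, 0.1558, 0.2494]
eef_rot: [0.531, 3.096, 0.0]
ft_force: [-0.3, 0.3, 0.5]
finger_gap: 0.0497
clock: 14.9
tcp_pos: [0.5606, 0.1557, 0.2494]
eef_rot: [1.315, 2.853, 0.0]
ft_force: [0.1, 0.6, 0.7]
finger_gap: 0.0499
clock: 15.4
tcp_pos: [0.5606, 0.1557, 0.2494]
eef_rot: [2.009, 2.415, 0.0]
ft_force: [0.3, 0.3, -0.4]
finger_gap: 0.0501
clock: 15.9
tcp_pos: [0.5607, 0.1557, 0.2493]
eef_rot: [2.311, 2.128, 0.0]
ft_force: [0.6, 0.1, 0.8]
finger_gap: 0.0501
[array([ 2.71, -1.5 , -0.01]), array([ 0.  , -0.  ,  0.02])] [1.39153009e-01 4.35062517e-01 1.33059506e+00 9.72031444e-05
 1.37571174e+00 2.21848366e-01]
```

```bash
python3 -m crank '[[50,0.7,-0.4,0,0,0,0],[50,0.8,-0.5,0,0,0,0],[50,0.8,-0.4,0,0,0,0],[50,0.41,-0.2,0,0,0,0],[50,0,0,0,0,0,0]]'
python3 -c "
from h import *
f=manip.grab_frame('wrist');save(f,'lid.png')
f2=manip.grab_frame('top');save(f2,'lid2.png')
print(manip.sense()['tcp_pos'])
for o in manip.silhouettes(f,'lid')[:1]:
  print(o['score'],fit([(f,o['region'])],lambda p: box(p[0],p[1],p[2],0,.062,.138,.208),[.4976,.2989,-.075],[.01,.01,.05]))
for p in ((.5024,.3537,.102),(.4917,.2389,.102)): print(proj(f,p))
from scipy.spatial.transform import Rotation as R
"
```

```text
clock: 16.4
tcp_pos: [0.4959, 0.2999, 0.2493]
eef_rot: [-2.307, -2.132, -0.001]
ft_force: [-0.0, -0.1, 0.0]
finger_gap: 0.0504
[0.4972997  0.29714089 0.24916383]
0.73 (array([ 0.49822498,  0.29902169, -0.07587712]), np.float64(0.04267025686463026))
[326.76575506 148.87168222]
[324.59953272 294.5203791 ]
```

View pics/lid.png

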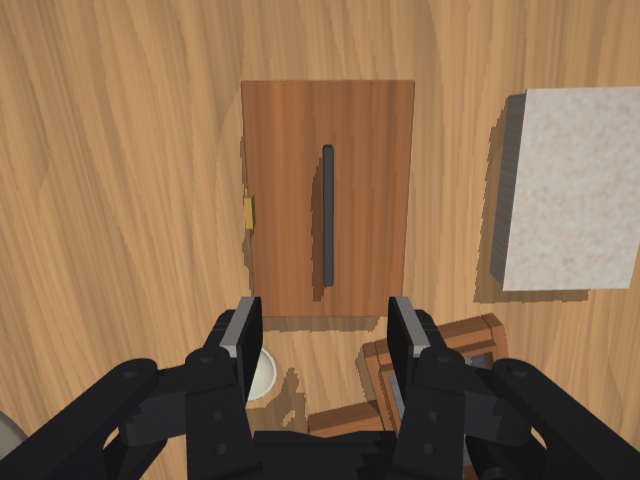

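```bash
python3 -m crank '[[40,0.04,0.02,0.6,0,0,-0.1],[40,0,0,0.8,0,0,0],[40,0,0,0.8,0,0,0],[40,0,0,0.8,0,0,0],[40,0,0,0.6,0,0,0]]' 80
python3 -m crank '[[0,0,0,0,0,0,0],[0,0,0,0,0,0,0],[0,0,0,0,0,0,0],[0,0,0,0,0,0,0],[0,0,0,0,0,0,0]]' 100
python3 -c "
from h import *
print(delta([.498,.299,.068],-.0755),manip.sense()['qpos'])"
```

```text
clock: 17.05
tcp_pos: [0.4985, 0.297, 0.0668]
eef_rot: [-2.303, -2.136, 0.003]
ft_force: [-0.9, 0.2, -0.3]
finger_gap: 0.0401
clock: 17.55
tcp_pos: [0.4991, 0.2988, 0.0702]
eef_rot: [2.301, 2.137, 0.002]
ft_force: [0.6, -1.4, -2.1]
finger_gap: 0.0069
[array([ 0.  , -0.02,  0.04]), array([ 0.02, -0.  ,  0.01])] [ 4.07973412e-01  6.10601983e-01  1.56438327e+00 -4.83212460e-04
  9.65037680e-01  4.82227231e-01]
```

```bash
python3 -m crank '[[0,0,0,-0.2,0,0,0],[0,0,0,-0.5,0,0,0],[0,0,0,-0.7,0,0,0],[0,0,0,-0.8,0,0,0],[0,0,0,-0.8,0,0,0]]' 100
python3 -m crank '[[0,0,0.4,0,0,0,-0.5],[0,-0.2,0.6,0,0,0,-0.5],[0,-0.5,0.6,0,0,0,-0.5],[0,-0.7,0.4,0,0,0,-0.5],[0,-0.7,0.2,0,0,0,-0.5]]'
python3 -c "
from h import *
print(delta([.617,.031,.16],.188),manip.sense()['qpos'],manip.sense()['ft_force'])"
```

```text
clock: 18.05
tcp_pos: [0.4978, 0.2989, 0.221]
eef_rot: [-2.301, -2.138, 0.001]
ft_force: [1.5, 1.4, -8.0]
finger_gap: 0.0065
clock: 18.55
tcp_pos: [0.6174, 0.1952, 0.2191]
eef_rot: [-2.0, -2.423, 0.0]
ft_force: [0.6, -0.0, -8.7]
finger_gap: 0.0069
[array([-3.22, -0.63,  1.18]), array([-0.  , -0.  ,  0.02])] [ 1.87962487e-01  5.81087752e-01  1.16904104e+00  9.85263578e-05
  1.39161885e+00 -2.66188391e-03] [ 0.59378034 -0.0489867  -8.72674197]
```

```bash
python3 -m crank '[[0,-0.5,-0.1,0,0,0,0],[0,-0.7,-0.15,0,0,0,0],[0,-0.8,-0.15,0,0,0,0],[0,-0.8,-0.15,0,0,0,0],[0,-0.42,-0.08,0,0,0,0]]'
python3 -m crank '[[0,0,0,0,0,0,0],[0,0,0,0.3,0,0,0],[0,0,0,0.3,0,0,0],[0,0,0,0,0,0,0],[0,0,0,0,0,0,0]]'
cat > c.py <<'E'
from h import *
s=manip.sense(); print(s['tcp_pos'],s['ft_force'])
f=manip.grab_frame('top'); save(f,'seat.png',(220,150,400,330),3.2)
f2=manip.grab_frame('side')
a=.188
for F,n in ((f,'top'),(f2,'side')):
  for o in manip.silhouettes(F,'lid')[:1]:
    t=s['tcp_pos']; z=t[2]-.070
    print(n,o['score'],fit([(F,o['region'])],lambda p: box(p[0],p[1],p[2],z,z+.062,.138,.208),[t[0],t[1],a],[.01,.01,.05]))
print(delta([.617,.031,.1],a))
E
python3 c.py
```

```text
clock: 19.05
tcp_pos: [0.6151, 0.0289, 0.2195]
eef_rot: [2.006, 2.418, -0.002]
ft_force: [0.5, 0.2, -8.1]
finger_gap: 0.0067
clock: 19.55
tcp_pos: [0.6155, 0.0329, 0.1895]
eef_rot: [-2.002, -2.42, -0.0]
ft_force: [0.8, 1.3, -8.0]
finger_gap: 0.0065
[0.6154774  0.03287842 0.18948899] [ 0.79101453  1.29044022 -7.95526169]
top 0.74 (array([0.61445632, 0.03212099, 0.18483748]), np.float64(1.0878148118825817))
side 0.84 (array([0.61797432, 0.03678187, 0.1745361 ]), np.float64(0.07379315694628429))
[array([-0.03,  0.01,  1.8 ]), array([0.02, 0.  , 0.  ])]
```

View pics/seat.png

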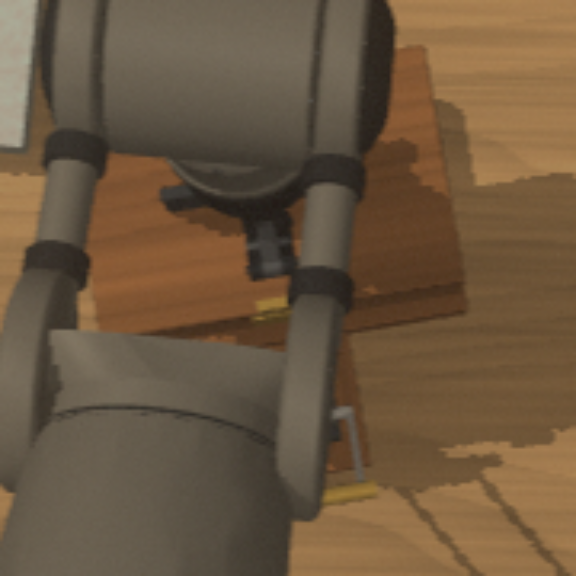

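```bash
python3 - <<'E'
from h import *
f=manip.grab_frame('top'); s=manip.sense(); z=s['tcp_pos'][2]-.070+.062
br=at_z(f,365.6,239,z)[:2]; tr=at_z(f,352.8,164.7,z)[:2]; d=tr-br; a=np.arctan2(d[1],d[0]); print(br,tr,np.linalg.norm(d),a)
a=.188
X=np.array([np.cos(a),np.sin(a)]);Y=np.array([-X[1],X[0]])
print(br+.069*X+.104*Y, tr-.069*X+.104*Y)
E
```

```text
[ 0.56328729 -0.08233034] [ 0.69914088 -0.0565038 ] 0.13828668855377793 0.18786395102089012
[0.61163448 0.0327329 ] [0.61191963 0.032768  ]
```

```bash
python3 -m crank '[[0,-0.04,0.04,0.3,0,0,0],[0,0,0,0.5,0,0,0],[0,0,0,0.4,0,0,0],[0,0,0,0.2,0,0,0],[0,0,0,0.1,0,0,0]]'
python3 -m crank '[[0,0,0,0.05,0,0,0],[0,0,0,0.05,0,0,0],[0,0,0,0.05,0,0,0],[0,0,0,0,0,0,0],[0,0,0,0,0,0,0]]'
```

```text
clock: 20.3
tcp_pos: [0.6178, 0.0306, 0.1135]
eef_rot: [-2.003, -2.419, 0.001]
ft_force: [0.1, -0.4, -7.7]
finger_gap: 0.0064
clock: 20.8
tcp_pos: [0.6181, 0.0306, 0.107]
eef_rot: [2.003, 2.42, 0.001]
ft_force: [0.2, -0.5, -8.3]
finger_gap: 0.0066
```

```bash
python3 -m crank '[[0,0,0,0.04,0,0,0],[0,0,0,0.04,0,0,0],[0,0,0,0.03,0,0,0],[0,0,0,0.03,0,0,0],[0,0,0,0,0,0,0]]'
python3 -m crank '[[0,0,0,0,0,0,0],[0,0,0,0.02,0,0,0],[0,0,0,0,0,0,0],[0,0,0,0,0,0,0],[0,0,0,0,0,0,0]]'
```

```text
clock: 21.3
tcp_pos: [0.6179, 0.0305, 0.1002]
eef_rot: [2.003, 2.42, 0.0]
ft_force: [-3.3, -0.6, -1.9]
finger_gap: 0.0069
clock: 21.8
tcp_pos: [0.6179, 0.0306, 0.1002]
eef_rot: [2.003, 2.42, 0.001]
ft_force: [-6.5, -0.5, 5.9]
finger_gap: 0.0068
```

```bash
python3 -m crank '[[40,0,0,0,0,0,0],[40,0,0,0,0,0,0],[40,0,0,0,0,0,0],[40,0,0,-0.5,0,0,0],[40,0,0,-0.8,0,0,0]]'
python3 -m crank '[[40,0,0,-0.9,0,0,0],[10,0,0,-0.8,0,0,0],[0,0,-0.5,0,0,0,0],[0,0,-0.9,0,0,0,0],[0,0,-0.9,0,0,0,0]]'
python3 -m crank '[[0,0,-0.9,0,0,0,0],[0,0,-0.7,0,0,0,0],[0,0,-0.2,0,0,0,0],[0,0,0,0,0,0,0],[0,0,0,0,0,0,0]]'
cat > d.py <<'E'
from h import *
f=manip.grab_frame('wrist'); save(f,'latchw.png'); fs=manip.grab_frame('side'); save(fs,'latchs.png',(220,140,420,290),4)
a=.188;c=np.array([.617,.031]);M=np.array([[np.cos(a),-np.sin(a)],[np.sin(a),np.cos(a)]])
def W(x,y,z): return [*(c+M@[x,y]),z]
s=manip.sense(); t=s['tcp_pos']; print("tcp local",M.T@(t[:2]-c),t[2],s['qpos'])
for F,n in ((f,'w'),(fs,'s')):
  print(n,"seated lip top L/R",proj(F,W(-.066,.013,.106)),proj(F,W(-.066,-.013,.106)),"bar ends",[proj(F,W(-.178,y,.172)).round() for y in(.033,-.033)],"pivot",proj(F,W(-.129,0,.084)))
  for o in manip.silhouettes(F,'lid')[:1]:
    print(o['score'],fit([(F,o['region'])],lambda p: box(p[0],p[1],p[2],.03,.092,.138,.208),[c[0],c[1],a],[.01,.01,.05]))
E
python3 d.py
```

```text
clock: 22.3
tcp_pos: [0.6167, 0.0306, 0.1617]
eef_rot: [-2.001, -2.416, 0.005]
ft_force: [1.1, -1.0, 0.3]
finger_gap: 0.0401
clock: 22.8
tcp_pos: [0.5041, 0.0089, 0.2486]
eef_rot: [2.002, 2.419, 0.001]
ft_force: [-0.0, -0.2, 0.0]
finger_gap: -0.0
clock: 23.3
tcp_pos: [0.4179, -0.0078, 0.2491]
eef_rot: [2.003, 2.418, 0.002]
ft_force: [1.0, -0.3, 0.1]
finger_gap: 0.0001
tcp local [-0.20287676 -0.00078927] 0.24862298460787108 [-2.02402842e-01  1.28007302e-01  1.76072632e+00  2.08030760e-04
  1.25221329e+00 -3.90509511e-01]
w seated lip top L/R [507.47658948 204.00861001] [502.77665302 237.44942828] bar ends [array([367., 194.]), array([364., 300.])] pivot [414.97402643 214.16798269]
0.61 (array([0.61918157, 0.03140903, 0.19275053]), np.float64(0.027354987157048746))
s seated lip top L/R [308.38577291 206.89250977] [318.17586208 211.00796315] bar ends [array([255., 189.]), array([281., 200.])] pivot [289.93702326 230.23728207]
0.75 (array([0.62032427, 0.03489272, 0.16900593]), np.float64(0.15719433286364243))
```

View pics/latchs.png

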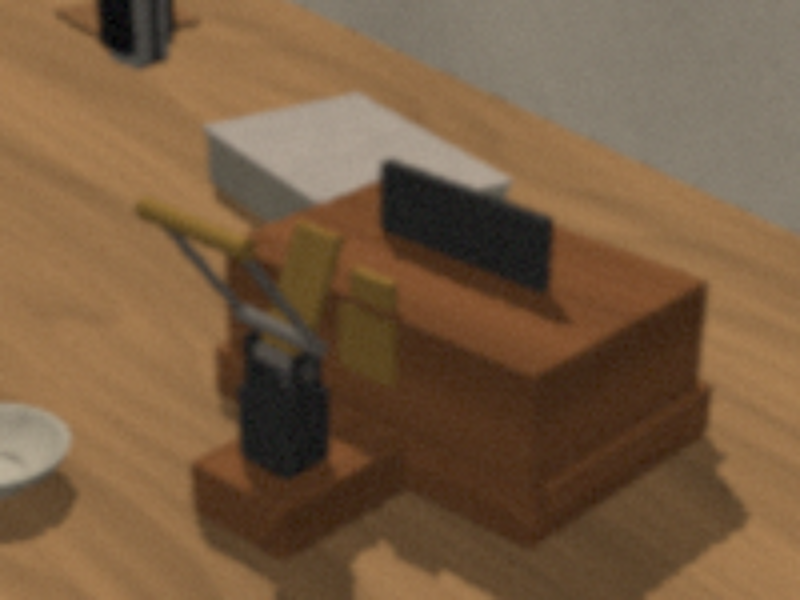

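```bash
python3 -m crank '[[0,0,-0.16,0,0,0,0],[0,0,0,0.6,0,0,0],[0,0,0,0.7,0,0,0],[0,0,0,0.58,0,0,0],[0,0,0,0,0,0,0]]'
python3 -m crank '[[0,0,0.2,0,0,0,0],[0,0,0.2,0,0,0,0],[0,0,0.2,0,0,0,0],[0,0,0.2,0,0,0,0],[0,0,0.2,0,0,0,0]]'
python3 -m crank '[[0,0,0.15,0,0,0,0],[0,0,0.15,0,0,0,0],[0,0,0.15,0,0,0,0],[0,0,0.15,0,0,0,0],[0,0,0.1,0,0,0,0]]'
python3 -m crank '[[0,0,0,0,0,0,0],[0,0,0,0,0,0,0],[0,0,0,0,0,0,0],[0,0,0,0,0,0,0],[0,0,0,0,0,0,0]]'
sed -i 's/latchs/latchs2/' d.py; python3 d.py
```

```text
clock: 24.0
tcp_pos: [0.4061, -0.0087, 0.1518]
eef_rot: [-1.999, -2.415, 0.006]
ft_force: [1.3, 0.1, 0.6]
finger_gap: -0.0
clock: 24.5
tcp_pos: [0.4592, 0.0004, 0.1552]
eef_rot: [2.002, 2.419, 0.001]
ft_force: [-0.6, 0.2, 0.2]
finger_gap: -0.0002
clock: 25.0
tcp_pos: [0.4929, 0.0068, 0.1546]
eef_rot: [2.003, 2.42, 0.0]
ft_force: [-0.3, -0.2, -0.1]
finger_gap: -0.0001
clock: 25.5
tcp_pos: [0.4921, 0.0066, 0.1547]
eef_rot: [2.004, 2.42, 0.0]
ft_force: [0.1, 0.2, 1.0]
finger_gap: -0.0003
tcp local [-0.12720094 -0.00059474] 0.15474180302959079 [-1.42418581e-01  3.61839926e-01  1.72605728e+00  1.10604407e-04
  1.05353089e+00 -3.30147959e-01]
w seated lip top L/R [442.91238198 243.92181264] [438.57198076 290.37531101] bar ends [array([172., 248.]), array([192., 410.])] pivot [320.54962477 253.70121214]
0.7 (array([0.61928789, 0.03168609, 0.19436073]), np.float64(0.11868231471046208))
s seated lip top L/R [308.38577291 206.89250977] [318.17586208 211.00796315] bar ends [array([255., 189.]), array([281., 200.])] pivot [289.93702326 230.23728207]
0.68 (array([0.62062511, 0.03425097, 0.17540625]), np.float64(0.21057821375145844))
```

View pics/latchs2.png

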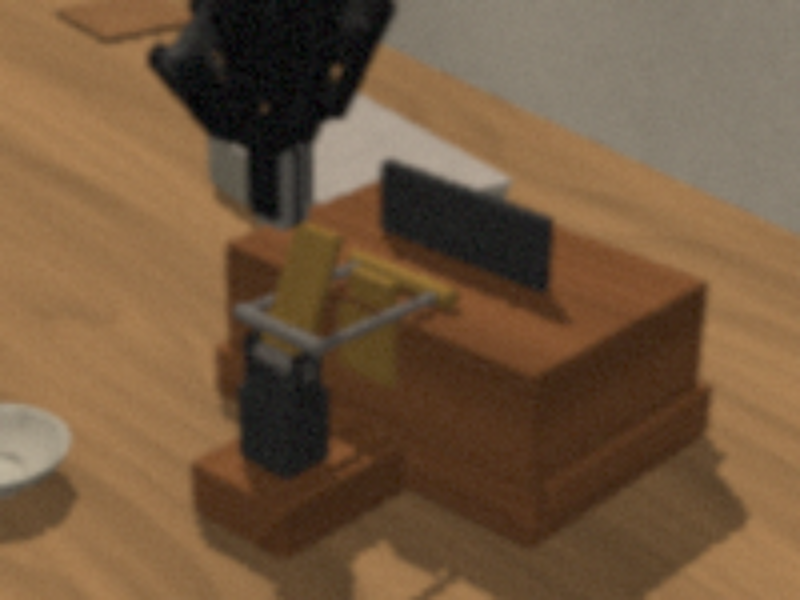

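```bash
python3 -m crank '[[0,0,0,-0.4,0,0,0],[0,0,0.57,0,0,0,0],[0,0,0.57,0,0,0,0],[0,0,0,0.5,0,0,0],[0,0,0,0.55,0,0,0]]'
python3 -m crank '[[0,0,-0.2,0,0,0,0],[0,0,-0.2,0,0,0,0],[0,0,-0.2,0,0,0,0],[0,0,-0.1,-0.12,0,0,0],[0,0,-0.2,0,0,0,0]]'
python3 -c "
from h import *
fs=manip.grab_frame('side'); save(fs,'lev1.png',(220,140,420,290),4)"
```

```text
clock: 26.2
tcp_pos: [0.5495, 0.0174, 0.1221]
eef_rot: [2.002, 2.418, 0.003]
ft_force: [-0.3, -0.4, -0.1]
finger_gap: -0.0002
clock: 26.7
tcp_pos: [0.5048, 0.0086, 0.1302]
eef_rot: [2.001, 2.417, 0.004]
ft_force: [2.4, 0.3, 2.3]
finger_gap: -0.0002
```

View pics/lev1.png

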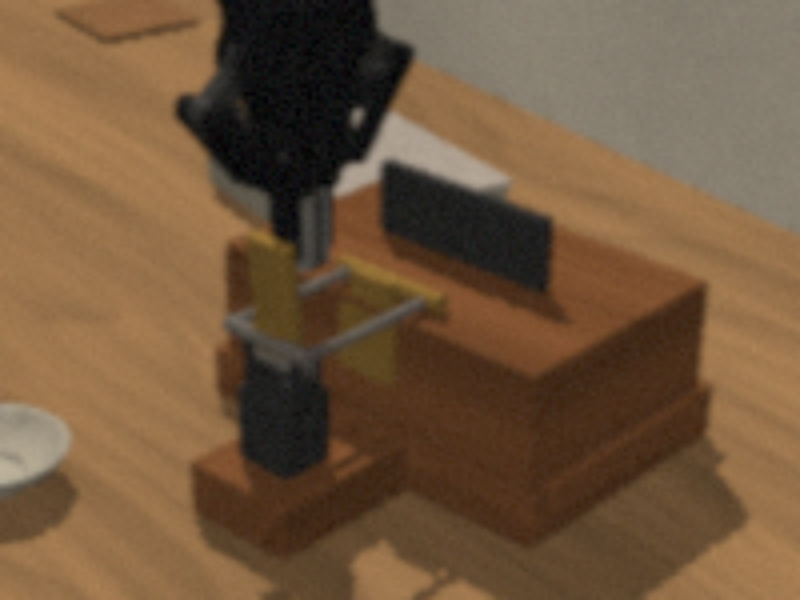

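```bash
python3 -m crank '[[0,0,-0.28,-0.03,0,0,0],[0,0,-0.17,0.08,0,0,0],[0,0,-0.18,0.1,0,0,0],[0,0,-0.13,0.16,0,0,0],[0,0,-0.14,0.16,0,0,0]]'
python3 -m crank '[[0,0,-0.12,0.17,0,0,0],[0,0,-0.12,0.17,0,0,0],[0,0,0,0.06,0,0,0],[0,0,0,0,0,0,0],[0,0,0,0,0,0,0]]'
python3 -c "
from h import *
fs=manip.grab_frame('side'); save(fs,'lev2.png',(220,140,420,290),4);print(delta([.4465,-.0015,.085],.188))"
```

```text
clock: 27.25
tcp_pos: [0.4596, 0.0004, 0.1041]
eef_rot: [2.003, 2.419, 0.001]
ft_force: [2.5, 0.6, 1.8]
finger_gap: -0.0001
clock: 27.75
tcp_pos: [0.4485, -0.0017, 0.0872]
eef_rot: [2.002, 2.418, 0.002]
ft_force: [-7.1, 3.0, 38.1]
finger_gap: -0.0001
[array([ 0.01, -0.04,  0.04]), array([0.03, 0.01, 0.  ])]
```

View pics/lev2.png

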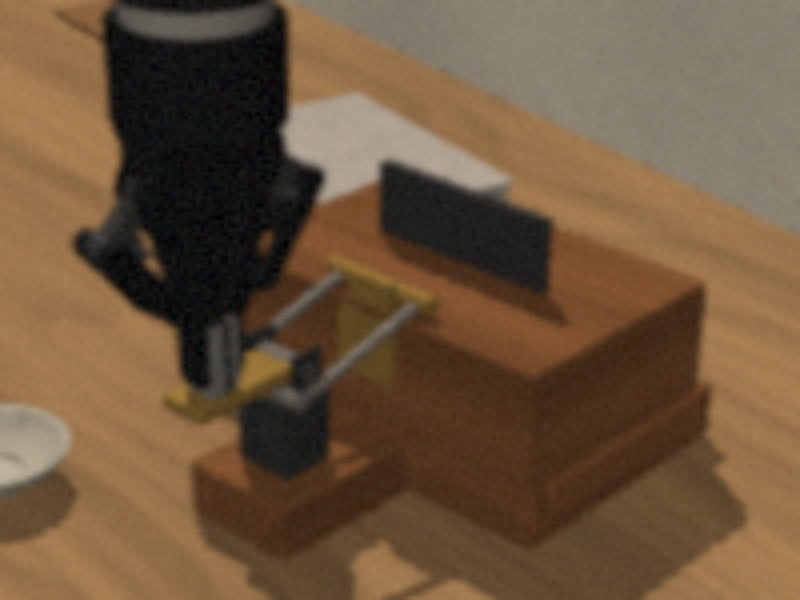

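```bash
python3 -m crank '[[0,0,0,-0.3,0,0,0],[0,0,0,-0.8,0,0,0],[0,0,0,-0.8,0,0,0],[30,0,0,-0.6,0,0,1],[60,0,0,-0.5,0,0,1]]'
python3 -m crank '[[60,-0.6,0,0,0,0,1],[60,-0.6,0,0,0,0,1],[60,-0.6,0,0,0,0,1],[60,-0.6,0,0,0,0,1],[60,-0.6,0,0,0,0,1]]'
python3 -m crank '[[60,0,0,0,0,0,1],[60,0,0,0,0,0,1],[60,0,0,0,0,0,1],[60,0,0,0,0,0,1],[60,0,0,0,0,0,1]]'
python3 -m crank '[[60,0,0,0,0,0,1],[60,0,0,0,0,0,1],[60,0,0,0,0,0,1],[60,0,0,0,0,0,1],[60,0,0,0,0,0,1]]'
python3 -c "
from h import *
print(delta([.405,-.213,.2],-1.73),manip.sense()['qpos'])"
```

```text
clock: 28.3
tcp_pos: [0.4473, -0.0017, 0.2353]
eef_rot: [-2.249, -2.192, 0.001]
ft_force: [0.1, 0.1, -0.3]
finger_gap: 0.0285
clock: 28.8
tcp_pos: [0.4128, -0.147, 0.2332]
eef_rot: [-2.739, -1.534, 0.003]
ft_force: [0.2, -0.6, -0.0]
finger_gap: 0.0602
clock: 29.3
tcp_pos: [0.413, -0.1458, 0.2332]
eef_rot: [-3.043, -0.773, 0.004]
ft_force: [-0.4, 0.5, 0.8]
finger_gap: 0.06
clock: 29.8
tcp_pos: [0.4131, -0.1458, 0.2332]
eef_rot: [-3.14, 0.041, 0.005]
ft_force: [-0.1, -0.7, 0.3]
finger_gap: 0.0602
[array([-0.12,  1.35,  0.66]), array([-0.01,  0.03,  1.27])] [-5.14508250e-01  1.82348165e-01  1.73886240e+00 -4.83641639e-05
  1.22373738e+00  1.08225708e+00]
```

```bash
python3 -m crank '[[60,-0.1,0.7,0.3,0,0,0.6],[60,0,0.65,0.36,0,0,0.67],[60,0,0,0,0,0,0],[60,0,0,0,0,0,0],[60,0,0,0,0,0,0]]'
python3 -c "
from h import *
f=manip.grab_frame('wrist'); save(f,'clip.png')
for o in manip.silhouettes(f,'clip')[:1]:
  print(o['score'],np.round(o['box']))
print(manip.sense()['tcp_pos'],delta([.397,-.2115,.004],-1.73))
print(proj(f,[.425,-.216,.024]),proj(f,[.397,-.2115,.012]))"
```

```text
clock: 30.3
tcp_pos: [0.4053, -0.2127, 0.2014]
eef_rot: [-3.131, 0.241, 0.001]
ft_force: [0.6, 0.5, -0.0]
finger_gap: 0.06
0.65 [304. 143. 346. 238.]
[ 0.40565096 -0.21264243  0.20190651] [array([-0.18,  0.  ,  3.96]), array([-0.  , -0.  ,  0.06])]
[325.05380333 189.04485005] [324.88111015 218.84079098]
```

View pics/clip.png

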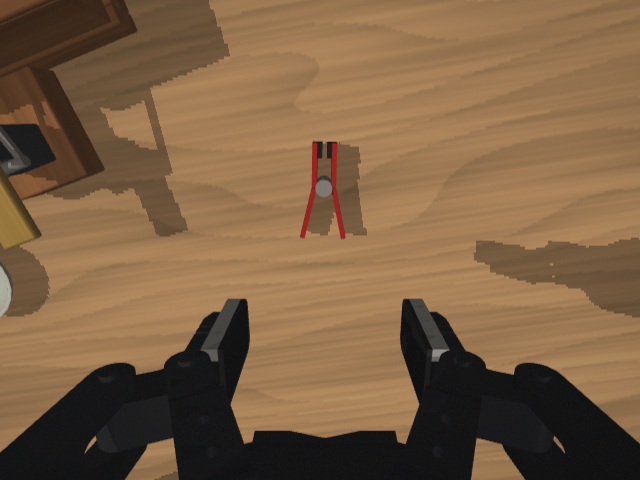

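```bash
python3 -m crank '[[60,-0.17,0,0.6,0,0,0.06],[60,0,0,0.9,0,0,0],[60,0,0,0.9,0,0,0],[60,0,0,0.9,0,0,0],[60,0,0,0.6,0,0,0]]' 25
python3 -m crank '[[60,0,0,0,0,0,0],[10,0,0,0,0,0,0],[10,0,0,0,0,0,0],[10,0,0,0,0,0,0],[10,0,0,0,0,0,0]]' 25
python3 -m crank '[[10,0,0,0,0,0,0],[10,0,0,0,0,0,0],[10,0,0,0,0,0,0],[10,0,0,0,0,0,0],[10,0,0,0,0,0,0]]' 25
```

```text
clock: 30.9
tcp_pos: [0.3966, -0.2108, 0.0047]
eef_rot: [-3.131, 0.25, 0.002]
ft_force: [0.7, 0.3, 0.1]
finger_gap: 0.0597
clock: 31.4
tcp_pos: [0.3986, -0.213, 0.0093]
eef_rot: [3.129, -0.252, 0.007]
ft_force: [-0.8, 0.9, 7.3]
finger_gap: 0.0186
clock: 31.9
tcp_pos: [0.3986, -0.2129, 0.0093]
eef_rot: [3.129, -0.252, 0.007]
ft_force: [-0.6, 1.4, 6.7]
finger_gap: 0.0184
```

```bash
python3 -m crank '[[10,0,0,-0.3,0,0,0],[10,0,0,-0.8,0,0,0],[10,0,0,-0.9,0,0,0],[10,0.4,0,-0.9,0,0,0],[10,0.6,0,-0.9,0,0,0]]' 25
python3 -m crank '[[10,0.6,0,0,0,0,-1],[10,0.6,0,0,0,0,-1],[10,0,0,0,0,0,-1],[10,0,0,0,0,0,-1],[10,0,0,0,0,0,-1]]'
python3 -m crank '[[10,0,0,0,0,0,-1],[10,0,0,0,0,0,-1],[10,0,0,0,0,0,-1],[10,0,0,0,0,0,-1],[10,0,0,0,0,0,-1]]'
python3 -m crank '[[10,0,0,0,0,0,-1],[10,0,0,0,0,0,-1],[10,0,0,0,0,0,-1],[10,0,0,0,0,0,-1],[10,0,0,0,0,0,-1]]'
python3 -m crank '[[10,0,0,0,0,0,-1],[10,0,0,0,0,0,-1],[10,0,0,0,0,0,-1],[10,0,0,0,0,0,-0.3],[10,0,0,0,0,0,0]]'
python3 -c "
from h import *
print(delta([.6435,-.1166,.2],.188))"
```

```text
clock: 32.4
tcp_pos: [0.4442, -0.2196, 0.1981]
eef_rot: [3.129, -0.253, 0.006]
ft_force: [0.1, -1.3, -0.9]
finger_gap: 0.0182
clock: 32.9
tcp_pos: [0.5041, -0.2261, 0.1954]
eef_rot: [3.087, 0.574, 0.004]
ft_force: [0.5, -0.2, -0.5]
finger_gap: 0.0186
clock: 33.4
tcp_pos: [0.504, -0.2262, 0.1957]
eef_rot: [2.833, 1.352, 0.003]
ft_force: [0.1, -0.0, -2.1]
finger_gap: 0.0184
clock: 33.9
tcp_pos: [0.504, -0.2262, 0.1957]
eef_rot: [2.386, 2.039, 0.002]
ft_force: [1.0, 0.1, -0.9]
finger_gap: 0.0181
clock: 34.4
tcp_pos: [0.504, -0.2262, 0.1954]
eef_rot: [2.005, 2.415, 0.001]
ft_force: [-0.6, 0.2, -0.7]
finger_gap: 0.0181
[array([ 1.64,  3.15, -0.09]), array([ 0.02,  0.02, -0.03])]
```

```bash
python3 -m crank '[[10,0.3,0.5,0,0,0,0],[10,0.4,0.8,0,0,0,0],[10,0.4,0.8,0,0,0,0],[10,0.4,0.7,0,0,0,0],[10,0.14,0.35,0,0,0,0]]' 25
python3 -m crank '[[10,0,0,0.3,0,0,0],[10,0,0,0.4,0,0,0],[10,0,0,0.4,0,0,0],[10,0,0,0.5,0,0,0],[10,0,0,0.08,0,0,0]]' 25
cat > e.py <<'E'
from h import *
import sys
f=manip.grab_frame('wrist'); save(f,sys.argv[1]+'.png')
a=.188;c=np.array([.617,.031]);M=np.array([[np.cos(a),-np.sin(a)],[np.sin(a),np.cos(a)]])
s=manip.sense(); t=s['tcp_pos']; print("tcp local",M.T@(t[:2]-c),t[2],R.from_rotvec(s['eef_rot']).as_matrix().round(3)[:,2])
for y in (-.055,.055): print([proj(f,[*(c+M@[x,y]),.132]).round(1) for x in(-.004,0,.004)])
T=R.from_rotvec(s['eef_rot']).as_matrix()
print("jaw end on tool axis",[proj(f,t+T@[d,0,-.015]).round(1) for d in (.03,.063)])
for n in('lid','clip'):
 for o in manip.silhouettes(f,n)[:1]:
  print(n,o['score'],np.round(o['box']))
  if n=='lid': print(fit([(f,o['region'])],lambda p: box(p[0],p[1],p[2],.03,.092,.138,.208),[c[0],c[1],a],[.01,.01,.05]))
E
python3 e.py pre
```

```text
clock: 34.9
tcp_pos: [0.6456, -0.1137, 0.1946]
eef_rot: [2.004, 2.417, 0.003]
ft_force: [-0.3, 0.4, -1.1]
finger_gap: 0.0185
clock: 35.4
tcp_pos: [0.642, -0.1161, 0.1074]
eef_rot: [-2.006, -2.413, 0.002]
ft_force: [-0.6, 0.5, -0.9]
finger_gap: 0.018
tcp local [-0.00238481 -0.14953545] 0.1083085151186677 [-0.003  0.001 -1.   ]
[array([316.5,  45.7]), array([331.2,  45.6]), array([345.8,  45.5])]
[array([ 310.3, -590.9]), array([ 331.4, -591.2]), array([ 352.4, -591.5])]
jaw end on tool axis [array([324.3, 257.5]), array([324.2, 159.8])]
lid 0.63 [143.   0. 522. 194.]
(array([0.61683876, 0.03237962, 0.18687961]), np.float64(0.058617557154954675))
clip 0.89 [271. 147. 379. 373.]
```

View pics/pre.png

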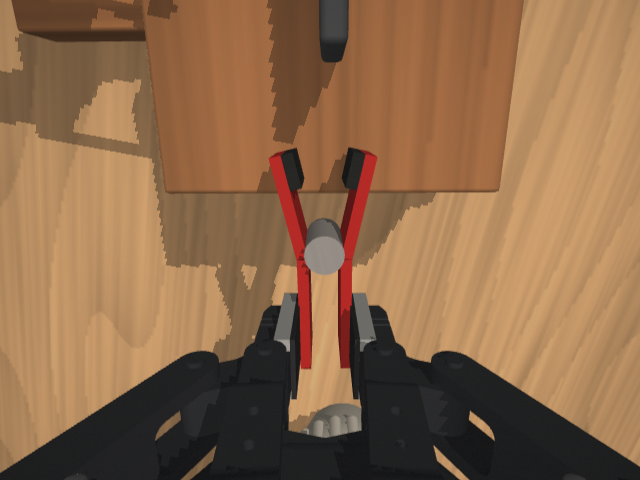

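```bash
python3 -m crank '[[10,0,0.07,0,0,0,0],[10,0.15,0,0,0,0,0],[10,0.15,0,0,0,0,0],[10,0.1,0,0,0,0,0],[10,0.1,0,0,0,0,0]]' 25
python3 -m crank '[[10,0.1,0,0,0,0,0],[10,0.1,0,0,0,0,0],[10,0.1,0,0,0,0,0],[10,0.1,0,0,0,0,0],[10,0,0,0,0,0,0]]' 25
python3 e.py ins
```

```text
clock: 36.05
tcp_pos: [0.6423, -0.0907, 0.1095]
eef_rot: [2.007, 2.417, 0.0]
ft_force: [0.1, -0.2, -0.8]
finger_gap: 0.0184
clock: 36.55
tcp_pos: [0.6386, -0.0711, 0.1093]
eef_rot: [-2.006, -2.417, -0.0]
ft_force: [-0.2, -0.3, -1.2]
finger_gap: 0.0184
tcp local [ 0.00216922 -0.10478571] 0.10926201039004638 [ 0.  0. -1.]
[array([302.4, 205.7]), array([315.3, 205.7]), array([328.1, 205.6])]
[array([ 292.8, -267.4]), array([ 310.3, -267.5]), array([ 327.9, -267.6])]
jaw end on tool axis [array([322.9, 257.1]), array([322.8, 160. ])]
lid 0.87 [107.   0. 509. 291.]
(array([0.61603225, 0.03275147, 0.1920496 ]), np.float64(0.1474404831831553))
clip 0.64 [271. 146. 376. 372.]
```

View pics/ins.png

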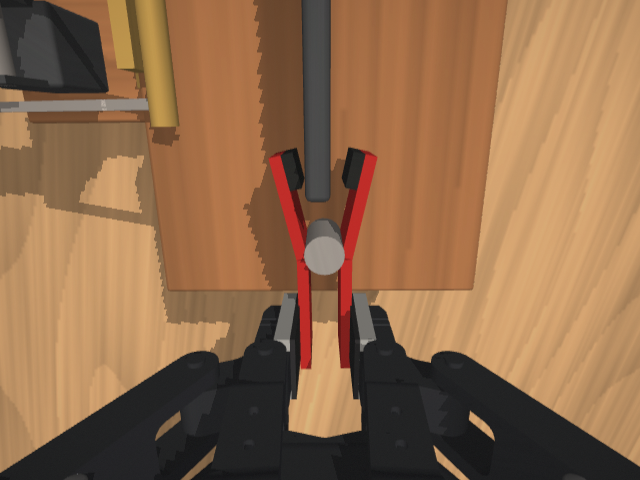

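```bash
python3 -m crank '[[10,0.05,-0.04,0,0,0,0],[10,0,0,0,0,0,0],[22,0,0,0,0,0,0],[26,0,0,0,0,0,0],[30,0,0,0,0,0,0]]' 25
python3 -m crank '[[34,0,0,0,0,0,0],[40,0,0,0,0,0,0],[50,0,0,0,0,0,0],[50,0,0,0,0,0,0],[50,0,0,0,0,0,0]]' 25
python3 -m crank '[[50,0,0,-0.2,0,0,0],[50,0,0,-0.5,0,0,0],[50,0,0,-0.9,0,0,0],[50,0,0,-0.9,0,0,0],[50,-0.5,0,-0.5,0,0,0]]' 25
python3 -m crank '[[50,-0.8,0,0,0,0,0],[50,-0.8,0,0,0,0,0],[50,-0.8,0,0,0,0,0],[50,-0.5,0,0,0,0,0],[50,0,0,0,0,0,0]]' 25
python3 - <<'E'
from h import *
ft=manip.grab_frame('top'); fs=manip.grab_frame('side')
a=cv2.resize(ft['color'][130:340,100:490],(800,430)); b=cv2.resize(fs['color'][150:270,240:420],(0,0),fx=3.3,fy=3.3)
w=max(a.shape[1],b.shape[1]); im=np.zeros((600,800,3),np.uint8)
a=cv2.resize(a,(480,258)); b=cv2.resize(b,(500,333)); im[:258,:480]=a; im[262:595,:500]=b
cv2.imwrite('pics/end.png',im[...,::-1])
for n in('lever','bail','clip','lid'):
  for F in(ft,fs):
    print(n,[(round(o['score'],2),np.round(o['box'])) for o in manip.silhouettes(F,n)[:1]])
print(manip.sense()['tcp_pos'])
E
```

```text
clock: 37.2
tcp_pos: [0.6365, -0.0698, 0.1093]
eef_rot: [2.007, 2.416, 0.001]
ft_force: [0.4, -0.1, -0.5]
finger_gap: 0.0302
clock: 37.7
tcp_pos: [0.6363, -0.0698, 0.1093]
eef_rot: [-2.007, -2.417, -0.0]
ft_force: [-1.0, -0.4, -0.2]
finger_gap: 0.0498
clock: 38.2
tcp_pos: [0.6418, -0.0922, 0.2651]
eef_rot: [2.0, 2.416, 0.006]
ft_force: [1.0, -0.6, 0.8]
finger_gap: 0.0499
clock: 38.7
tcp_pos: [0.6671, -0.2408, 0.259]
eef_rot: [2.012, 2.412, -0.001]
ft_force: [-0.9, 0.2, -0.8]
finger_gap: 0.05
lever [(0.57, array([296., 242., 331., 315.]))]
lever [(0.75, array([262., 204., 328., 246.]))]
bail [(0.82, array([296., 240., 328., 285.]))]
bail [(0.7, array([288., 205., 332., 236.]))]
clip [(0.67, array([328., 197., 370., 214.]))]
clip [(0.6, array([351., 198., 386., 221.]))]
lid [(0.97, array([252., 174., 364., 262.]))]
lid [(0.67, array([277., 180., 392., 263.]))]
[ 0.6676175  -0.23606548  0.25960426]
```

```bash
python3 - <<'E'
from h import *
ft=manip.grab_frame('top'); fs=manip.grab_frame('side')
a=.188;c=np.array([.617,.031]);M=np.array([[np.cos(a),-np.sin(a)],[np.sin(a),np.cos(a)]])
W=lambda x,y,z:[*(c+M@[x,y]),z]
for F in(ft,fs):
  u=np.array([proj(F,W(x,y,z)) for x,y in((-.01,-.037),(.01,-.037),(-.016,-.117),(.016,-.117)) for z in(.1,.124)]); print("clip exp",u.min(0).round(),u.max(0).round())
  u=np.array([proj(F,W(x,y,z)) for x in(-.193,-.129) for y in(-.013,.013) for z in(.08,.088)]); print("lever flat exp",u.min(0).round(),u.max(0).round())
  im=F['color'].astype(int); red=(im[...,0]>110)&(im[...,1]<55)&(im[...,2]<60); ys,xs=np.nonzero(red); print("red px",xs.min(),ys.min(),xs.max(),ys.max(),len(xs))
  yel=(im[...,0]>110)&(im[...,1]>85)&(im[...,2]<60); ys,xs=np.nonzero(yel); print("brass px",xs.min(),ys.min(),xs.max(),ys.max(),len(xs))
m=seg(ft,'lid'); print(fit([(ft,m)],lambda p: box(p[0],p[1],p[2],.03,.092,.138,.208),[c[0],c[1],a],[.01,.01,.05]))
obs=[]
for F in(ft,fs):
  ys,xs=np.nonzero(seg(F,'clip')); obs.append((F,xs.mean(),ys.mean()))
p=tri(obs); print("clip centroid local",M.T@(p[:2]-c),p[2])
for n in('dish','vase','book'): 
  r=manip.silhouettes(ft,n); print(n,r and np.round(r[0]['box']))
E
```

```text
clip exp [324. 195.] [367. 217.]
lever flat exp [310. 280.] [329. 315.]
red px 325 196 367 216 162
brass px 0 0 639 479 31942
clip exp [346. 194.] [389. 223.]
lever flat exp [259. 226.] [295. 247.]
red px 358 198 388 210 31
brass px 5 139 638 479 825
(array([0.61608772, 0.0302008 , 0.19118645]), np.float64(0.17089362924657042))
clip centroid local [ 0.00083521 -0.07943708] 0.1109785895733895
dish [247. 177. 362. 264.]
vase [437. 172. 470. 210.]
book [137. 132. 233. 198.]
```

```bash
python3 -c "
from station import manip
print(manip.close_job(), manip.sense()['clock'])"
```

```text
the job is handed in; nothing more can be done
the job is handed in; nothing more can be done
```

The job is handed in, with every step done in the order asked, in about 40 s of the 208 s. I never saw the finished scene as a picture, because I had reached the viewing limit, so the last checks are numerical.

What I did:
- **Ornaments:** only two were there, the white and the black. Both stand in the far compartments. The black one had been knocked about 2 cm aside during the run, so I located it again before gripping it.
- **Lid:** it went on with no contact force until it touched down, at exactly the expected height. There was a small sideways force of about 6.5 N at that moment.
- **Latch:** the loop's bar dropped behind the lip, seen in the side picture. The lever went flat to its stop, with a press that reached 38 N at the fingers, close to the 40 N limit, although that limit is for the arm or gripper body.
- **Clip:** it is on the rail's near (-y) end, released from the gripper.

What the last checks showed:
- **Clip:** its centre measures 0.111 m high and within 1 mm of the rail's line, which fits the rail's height of 0.112 m. Its outline matches the position I expected in both camera views.
- **Lever:** its outer end matches the flat position in both views.
- **Lid:** its fitted position is within about 1 mm of the case and its angle within 0.003 rad. The fit was rough, because the clip and latch cover part of the lid.
- **Could not confirm:** the black pot was never looked at again after release; I only have the release height. My brass-colour check was useless because it matched the wooden table. In the last picture the network confused the dish with the lid, so the dish is unverified there; I never moved near it. The book and vase read close to where they started.

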